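# Put the piled-up hardware away in its stock trays

## Robot

A 7-joint arm with a two-finger parallel gripper is mounted at the origin on the work surface. World frame = base frame: x ahead of the robot, y to its left, z up, the work surface at z = 0. Lengths are in mm, angles in rad, forces in N, time in s.
With the tool pointing down it reaches from about 400 to 875 mm from the base axis. Payload 4.4 kg.
Tool frame: the origin (TCP) lies at the very end of the fingers, on their centre line; the grasp point (between the pads) lies 19 mm behind it (bot.tcp_to_grasp is the distance from the TCP to the grasp point, in mm); z points along the fingers, y is the line along which they close (so a half turn about z gives the same grasp; the last joint's range is limited). The gripper opens to 85 mm and grips with 20 to 120 N. Pads are 22 mm wide; open, the fingers measure 114 mm over their backs; the gripper's body (76 mm by 85 mm) begins 54 mm behind the grasp point. The pads swing forward as they close: fully open they stand 13 mm farther back than shut.
Start: joints at [-1.208, 0.628, 0.038, 1.517, -0.027, 0.996, -0.02], TCP at [270.236, 591.177, 231.313] pointing down, gripper open.
Joint ranges: [-3.06, 3.06], [-0.37, 2.12], [-1.25, 1.32], [0.18, 2.47], [-1.1, 4.24], [0.23, 1.98], [-2.94, 2.94]. Speed limits (rad/s): [2.57, 2.57, 3.14, 3.14, 3.14, 3.14, 3.14].

## Interface

Orientations are given as a unit quaternion [x, y, z, w].
In Python, from workcell import bot gives the robot as it stands. The module is installed in compiled form; this text tells all that it offers. Calls block until the motion is done:
- bot.goto(position, orientation): joint-space move of the TCP to a pose.
- bot.move_linear(position, attitude=None, vel=150, stop_force=None): straight line of the TCP; attitude=None keeps the orientation; vel is the mean speed in mm/s. With stop_force (N) it stops when the force on the tool has changed by that much, and returns True; else False.
- bot.set_joints(angles): joint-space move.
- bot.ungrasp() and bot.close_gripper(): open the fingers fully, or close them until they stop; the grip force is fixed at half the most.
- bot.hold(seconds).
- bot.solve_ik(position, orientation): joint angles nearest the present ones, or None.
- bot.grab_frame(name): name is "side" or "top"; returns the picture (400x640x3 uint8, red, green, blue); there is no depth.
- bot.camera_params(name): a dict with "camera_matrix" (3x3 intrinsics, pixels), "distortion" ([k1, k2, p1, p2, k3] as OpenCV has them; the pictures are not rectified), "rvec" (rotation vector, rad) and "tvec" (3), from world to camera coordinates, as OpenCV has them. Camera axes: x right, y down, z forward; pixel columns grow to the right and rows downward; lengths in mm; the calibration is good to about 2 mm. A picture is of the moment at which its call begins. camera_params takes no time and is no camera call.
A pose or a line that the arm cannot do raises bot.MotionError and nothing moves.
- bot.sign_off(): hands the job in; it is judged then, once.
Readings, each from a call of its own:
- bot.read_time(): time.
- bot.read_joint_pos(): joint angles.
- bot.read_qd(): joint speeds.
- bot.read_tau(): joint torques, N m.
- bot.read_position(): TCP position.
- bot.read_tcp_rot(): TCP orientation.
- bot.read_wrist_force(): force on the tool from outside, world axes, zero at the start.
- bot.read_ft_torque(): the same for the moment, N m.
- bot.read_width(): finger opening in mm.
- bot.read_grip_force(): force on a finger pad.
Only numpy, scipy, OpenCV 4.12 (cv2) and the standard library are available. Lean on these libraries where they do the work, as an engineer would, in place of code of your own. Each camera call takes 0.05 s, during which the arm holds its last target. There are 200 camera calls.

## Task

The new hardware has been left in one pile on the shelf. Working from the top of the pile down, put each piece straight away in the stock tray that already holds its own kind: set it down without dropping it, lying flat in the middle of the tray's empty half, with the clear box and the carton squared up lengthwise with the tray. Leave the screw jar and the spirit level where they stand.

Things in the scene. Friction and masses are not known exactly. Their poses are not given: they have to be found in the camera images.
- tape: Roll of black electrical tape lying flat, the top piece of the pile at the start, standing on the round tin: ring 46 mm across, hole 29 mm, 18 mm high, about 50 g. Origin: centre of its underside; z up.
- tin: Flat round tin of bare metal with a slip lid, second from the top, standing on the clear box: 54 mm across, 26 mm high, about 130 g. Origin: centre of its underside; z up.
- clearbox: Clear plastic flat box with closed lid and brass screws inside, third from the top, lying on the carton: 80 mm long (its x) x 58 mm wide (its y) x 26 mm high, about 120 g. Either end may lead. Origin: centre of its underside; z up.
- carton: Brown cardboard carton of screws with a paper band, the bottom of the pile: 100 mm long (its x) x 66 mm wide (its y) x 48 mm high, about 450 g, rigid. Either end may lead. Origin: centre of its underside; z up.
- tray_tape: Fixed open grey stock tray, 250 long (x) x 122 wide (y) mm outside, walls 3 thick, 24 high, floor 3 thick. Origin: underside, below the middle of the EMPTY half, so a thing set there is 3 mm above it; outer end faces at x = -71 (blank ticket) and +179. The other half, centred at x = +122, holds, fixed: two such rolls of tape side by side, 18 mm high. The place for the roll of tape.
- tray_tin: Fixed open grey stock tray, 250 long (x) x 122 wide (y) mm outside, walls 3 thick, 24 high, floor 3 thick. Origin: underside, below the middle of the EMPTY half, so a thing set there is 3 mm above it; outer end faces at x = -71 (blank ticket) and +179. The other half, centred at x = +122, holds, fixed: two such round tins side by side, 26 mm high. The place for the round tin.
- tray_clearbox: Fixed open grey stock tray, 250 long (x) x 122 wide (y) mm outside, walls 3 thick, 24 high, floor 3 thick. Origin: underside, below the middle of the EMPTY half, so a thing set there is 3 mm above it; outer end faces at x = -71 (blank ticket) and +179. The other half, centred at x = +122, holds, fixed: two such clear boxes one on the other, 52 mm high, lengthwise along the tray. The place for the clear box.
- tray_carton: Fixed open grey stock tray, 250 long (x) x 122 wide (y) mm outside, walls 3 thick, 24 high, floor 3 thick. Origin: underside, below the middle of the EMPTY half, so a thing set there is 3 mm above it; outer end faces at x = -71 (blank ticket) and +179. The other half, centred at x = +122, holds, fixed: one such carton, 48 mm high, lengthwise along the tray. The place for the carton.
- jar: Clear screw jar with dark ribbed twist cap, a bystander standing about 145 mm from the pile on its far side: 64 mm across, 90 mm high. Origin: centre of its underside. Not to be disturbed.
- level: Aluminium spirit level standing on its long narrow edge across the far side of the shelf, a bystander: 306 mm long (its x) x 22 mm wide (its y) x 53 mm high. Origin: centre of its underside. Not to be disturbed.
There are look-alikes about, which are no part of the job. What is shaped like the carton but orange is not meant.

How it is judged:
By the outcome, as a careful person would: the job done as asked, in the order asked, and still so for the second after the job is handed in, with the robot touching nothing.
It also fails if it takes over 106 s, if anything falls off the work surface, if the arm or the gripper's body presses on something with over 40 N, if the wrist force passes 120 N, or if a joint passes its speed limit or range.

## Working session

There is one attempt and no reset: what is moved stays moved. The work goes in short steps, each a Python script; the robot and the scene stay as the last script left them, time stands still between calls to the robot, and variables do not carry over. Pictures are saved under pics/ and viewed, at most 14 in all, crops included, and the job is handed in when it is done.

```bash
mkdir -p pics
python3 - <<'E'
from workcell import bot
import cv2
for n in ("top","side"):
    f=bot.grab_frame(n); cv2.imwrite(f"pics/{n}0.png",f[:,:,::-1])
    p=bot.camera_params(n); print(n,{k:[round(float(x),4) for x in __import__('numpy').ravel(v)] for k,v in p.items()})
print(bot.read_tcp_rot(),bot.read_time())
E
```

```text
top {'camera_matrix': [383.4213, 0.0, 316.0843, 0.0, 383.4213, 202.2097, 0.0, 0.0, 1.0], 'distortion': [-0.0155, 0.0, 0.0, 0.0, 0.0], 'rvec': [2.1796, -2.1518, 0.0244], 'tvec': [38.4404, 513.4969, 926.3234]}
side {'camera_matrix': [464.5139, 0.0, 319.374, 0.0, 464.5139, 201.6887, 0.0, 0.0, 1.0], 'distortion': [0.0316, 0.0, 0.0, 0.0, 0.0], 'rvec': [2.2051, -0.2546, 0.1434], 'tvec': [-481.4286, 145.634, 1182.0727]}
[ 2.12755293e-01  9.77105139e-01 -8.38287771e-04 -1.72759227e-04] 0.1
```

View pics/top0.png

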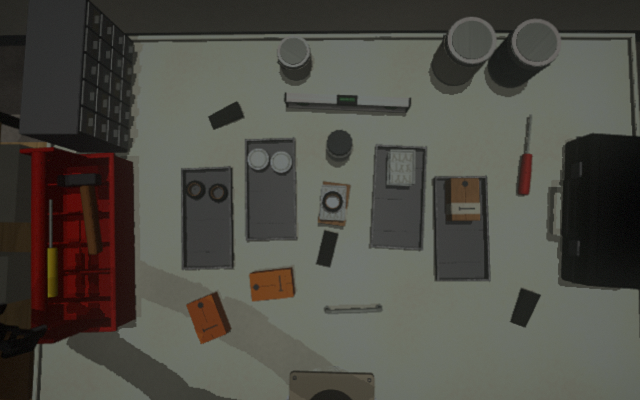

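View pics/side0.png

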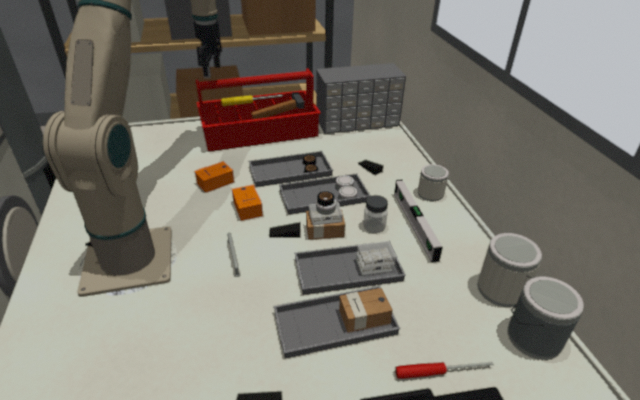

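The top view shows the four trays at about (207,218) tape, (271,190) tins, (398,197) clear boxes and (461,228) carton. The pile is at (333,203), the jar at (339,146) and the level at (347,103). The carton-shaped candidates are the orange boxes at (271,285) and (208,317), which are the wrong colour, the fixed one in the tray at (465,198), and the brown one under the pile at (334,204), which is the one meant. I'll confirm this in an enlarged crop.

Run:
```python
import cv2,numpy as np
t=cv2.imread("pics/top0.png");s=cv2.imread("pics/side0.png")
b=lambda i:np.clip(i.astype(float)*1.8,0,255).astype(np.uint8)
a=cv2.resize(b(t[165:245,295:375]),None,fx=5,fy=5,interpolation=cv2.INTER_CUBIC)
c=cv2.resize(b(s[180:260,285:365]),None,fx=5,fy=5,interpolation=cv2.INTER_CUBIC)
cv2.imwrite("pics/pile.png",np.hstack([a,c]))
cv2.imwrite("pics/trays.png",cv2.resize(b(t[125:290,172:500]),None,fx=2.43,fy=2.43,interpolation=cv2.INTER_CUBIC))
```

```text
(no output)
```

View pics/pile.png

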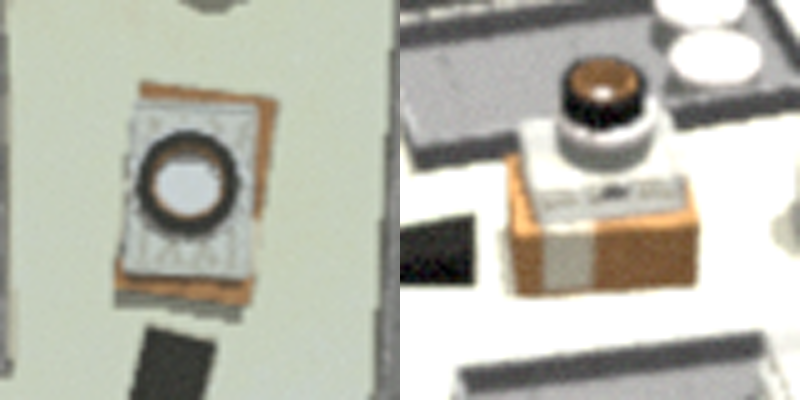

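View pics/trays.png

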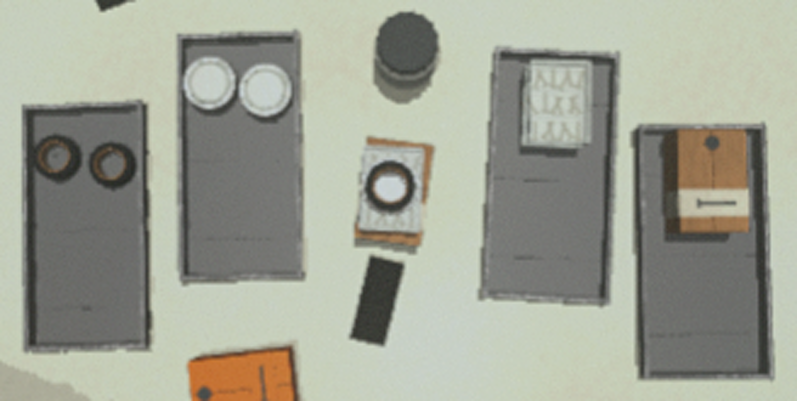

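The crops confirm the pile is tape, tin and clear box on a brown banded carton. Each tray's empty half is at the robot's end. Next I'll measure the trays (far edges at rim z=24, near edges at base z=0) and the tape.

```bash
cat > h.py <<'E'
import numpy as np, cv2
from workcell import bot
from scipy.spatial.transform import Rotation as R
def cam(n):
    p=bot.camera_params(n); Rm=cv2.Rodrigues(np.array(p["rvec"],float))[0]
    return np.array(p["camera_matrix"],float),np.array(p["distortion"],float),Rm,-Rm.T@np.array(p["tvec"],float)
def ray(px,z,n="top"):
    K,d,Rm,C=cam(n)
    u=cv2.undistortPoints(np.array(px,float).reshape(-1,1,2),K,d).reshape(-1,2)
    v=np.c_[u,np.ones(len(u))]@Rm
    return C+v*((z-C[2])/v[:,2])[:,None]
def down(phi):  # closing axis (tool y) at world angle phi, tool z down; 2 choices
    y=np.array([np.cos(phi),np.sin(phi),0]); z=np.array([0,0,-1.]); x=np.cross(y,z)
    return R.from_matrix(np.c_[x,y,z]).as_quat()
def pick_phi(p,phi):
    q0=np.array(bot.read_joint_pos()); best=None
    for f in (phi,phi+np.pi):
        q=bot.solve_ik(list(p),list(down(f)))
        if q is not None:
            c=np.abs(np.array(q)-q0).max()
            if best is None or c<best[0]: best=(c,f)
    print("dq",best); return best[1]
def save(n,name):
    f=np.ascontiguousarray(bot.grab_frame(n)[:,:,::-1]); cv2.imwrite(f"pics/{name}.png",f); return f
E
cat > tr.py <<'E'
from h import *
import json
im=cv2.imread("pics/top0.png"); g=cv2.cvtColor(im,cv2.COLOR_BGR2GRAY)
C=cam("top")[3]; print("cam",C.round())
out={}
floor=np.median(g[240:280,340:365]); print("floor",floor)
m=(g<0.72*floor).astype(np.uint8)
for n,(u,v) in dict(tape=(207,240),tin=(271,210),clearbox=(395,225),carton=(461,250)).items():
    nl,lab=cv2.connectedComponents(m); mm=(lab==lab[v,u]).astype(np.uint8)
    c=max(cv2.findContours(mm,cv2.RETR_EXTERNAL,cv2.CHAIN_APPROX_NONE)[0],key=cv2.contourArea)
    box=cv2.boxPoints(cv2.minAreaRect(c)); P=c.reshape(-1,2).astype(float); ctr=box.mean(0)
    lines=[]
    for i in range(4):
        a,b=box[i],box[(i+1)%4]; L=np.linalg.norm(b-a); t=(b-a)/L; nn=np.array([-t[1],t[0]])
        if nn@(ctr-a)>0: nn=-nn
        s=(P-a)@t; d=(P-a)@nn
        w=P[(s>.12*L)&(s<.88*L)&(abs(d)<5)]+nn*0.5
        mid=ray([(a+b)/2],12)[0]; cw=ray([ctr],12)[0]
        far=(mid-cw)[:2]@(mid-C)[:2]>0
        W=ray(w,24 if far else 0)[:,:2].astype(np.float32)
        vx,vy,x0,y0=cv2.fitLine(W,cv2.DIST_HUBER,0,.01,.01).ravel()
        lines.append((np.array([vx,vy]),np.array([x0,y0]),far))
    # long pair = direction nearest x
    lo=[l for l in lines if abs(l[0][0])>abs(l[0][1])]; sh=[l for l in lines if abs(l[0][0])<=abs(l[0][1])]
    ang=[np.arctan(l[0][1]/l[0][0]) for l in lo]+[np.arctan(-l[0][0]/l[0][1]) for l in sh]
    yaw=(2*ang[0]+2*ang[1]+ang[2]+ang[3])/6; X=np.array([np.cos(yaw),np.sin(yaw)]);Y=np.array([-X[1],X[0]])
    ys=sorted(l[1]@Y for l in lo); xs=sorted(l[1]@X for l in sh)
    org=X*((xs[0]+xs[1])/2-54)+Y*np.mean(ys)
    print(n,"L %.1f W %.1f"%(xs[1]-xs[0],ys[1]-ys[0]),"angs",np.degrees(ang).round(1),"org",org.round(1),"yaw",round(np.degrees(yaw),2))
    out[n]=[*org,yaw]
json.dump(out,open("trays.json","w"),default=float)
# tape
sub=np.zeros_like(m); sub[185:220,318:348]=(g[185:220,318:348]<0.45*floor)
c=max(cv2.findContours(sub,cv2.RETR_EXTERNAL,cv2.CHAIN_APPROX_NONE)[0],key=cv2.contourArea)
(e,ax,_)=cv2.fitEllipse(c); W=ray(c.reshape(-1,2),118)
print("tape px",e,ax,"world",ray([e],118)[0].round(1),"span",np.ptp(W,axis=0).round(1))
E
python3 tr.py
```

```text
cam [450.   3. 959.]
floor 114.0
tape L 251.7 W 125.4 angs [2.8 2.9 2.8 3.5] org [417.5 315.1] yaw 2.96
tin L 252.3 W 124.4 angs [2.  2.5 2.3 2.9] org [491.  156.9] yaw 2.38
clearbox L 250.7 W 124.8 angs [-3.  -2.4 -1.8 -2.7] org [ 474.1 -153. ] yaw -2.55
carton L 251.8 W 125.3 angs [1.  0.7 0.5 1. ] org [ 401.5 -307.6] yaw 0.86
tape px (332.00830078125, 201.4544677734375) (19.063098907470703, 19.716047286987305) world [508.4   5.5 118. ] span [42.  43.9  0. ]
```

```bash
cat >> h.py <<'E'
import json
T=json.load(open("trays.json"))
TOP=215
def pick(xy,z,phi):
    p=[xy[0],xy[1],TOP]; f=pick_phi(p,phi); q=list(down(f))
    bot.goto(p,q); bot.move_linear([xy[0],xy[1],z+25],vel=250)
    hit=bot.move_linear([xy[0],xy[1],z],vel=80,stop_force=8)
    bot.close_gripper(); print("hit",hit,"w",bot.read_width(),"F",bot.read_grip_force(),"t",bot.read_time(),"p",np.round(bot.read_position(),1))
def lift(): 
    p=bot.read_position(); bot.move_linear([p[0],p[1],TOP+15],vel=250); print("w lifted",bot.read_width(),bot.read_time())
def place(tray,z,off=0.,d=0.):  # z: TCP height expected at contact; d: TCP offset from object along tray
    x,y,yaw=T[tray]; P=[x,y,TOP+15]; f=pick_phi(P,yaw+off)
    bot.goto(P,list(down(f))); bot.move_linear([x,y,z+14],vel=250)
    hit=bot.move_linear([x,y,z-4],vel=30,stop_force=4)
    print("contact",hit,np.round(bot.read_position(),1),"expected z",round(z,1))
    if hit: 
        bot.hold(.2); bot.ungrasp(); p=bot.read_position(); bot.move_linear([p[0],p[1],TOP],vel=250)
    print("t",bot.read_time())
E
python3 - <<'E'
from h import *
pick((508.4,5.5),104,T["tape"][2])
E
```

```text
dq (np.float64(0.8742065688387619), 0.05162516236305237)
hit False w 43.25681432833476 F 59.60678067058325 t 3.7917 p [508.8   5.5 105.1]
```

Run:
```python
from h import *
lift()
f=save("side","s1")
t=save("top","t1")
a=cv2.resize(f[120:270,250:410],None,fx=2.5,fy=2.5); b=cv2.resize(t[130:280,255:415],None,fx=2.5,fy=2.5)
cv2.imwrite("pics/c1.png",np.clip(np.hstack([a,b])*1.6,0,255).astype(np.uint8))
```

```text
w lifted 43.32832625344061 4.4417
```

View pics/c1.png

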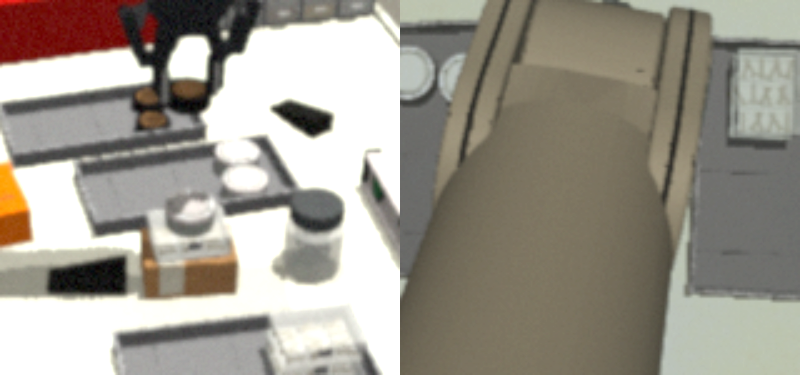

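The tape is held level between the fingers (side crop at about (188,95)). The tin, box and carton are undisturbed. Placing the tape now.

Run:
```python
from h import *
place("tape",7.5)
t=save("top","t2"); f=save("side","s2")
g=cv2.cvtColor(t,cv2.COLOR_BGR2GRAY)
cv2.imwrite("pics/c2.png",np.clip(cv2.resize(t[140:290,170:380],None,fx=3.5,fy=3.5)*1.6,0,255).astype(np.uint8))
```

```text
dq (np.float64(0.6348936611771833), 0.05162516236305237)
contact True [417.7 315.5   8.1] expected z 7.5
t 8.9167
```

View pics/c2.png

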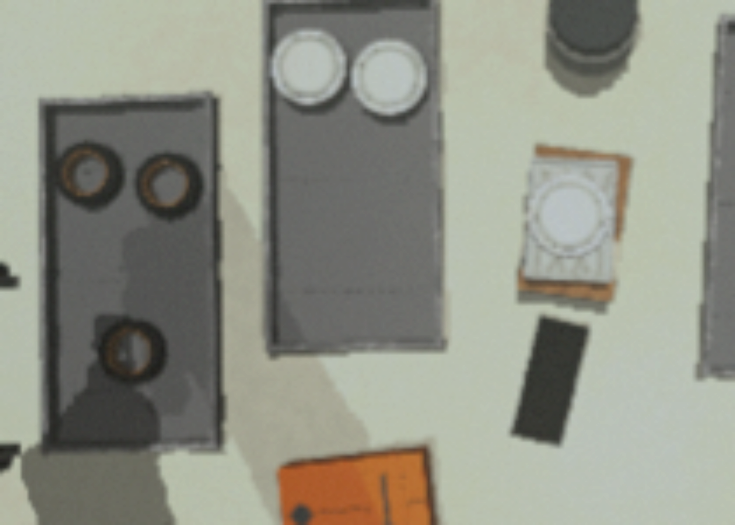

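The tape lies in the middle of its tray's empty half, at crop (132,350). The tin's top is at crop (569,216), about pixel (332.6,201.7). I'll refine that with a circle fit.

Run:
```python
from h import *
t=cv2.imread("pics/t2.png"); g=cv2.cvtColor(t,cv2.COLOR_BGR2GRAY)
c=cv2.resize(g[180:225,310:355],None,fx=6,fy=6,interpolation=cv2.INTER_CUBIC)
h=cv2.HoughCircles(c,cv2.HOUGH_GRADIENT,1.5,30,param1=60,param2=20,minRadius=55,maxRadius=80)
print(h[0][:3])
u=h[0][0][:2]/6+[310,180]-.4
for z in(100,): print(u,ray([u],z)[0], "mm radius",h[0][0][2]/6*859/383)
```

```text
Traceback (most recent call last):
TypeError: 'NoneType' object is not subscriptable
```

Run:
```python
from h import *
t=cv2.imread("pics/t2.png"); g=cv2.cvtColor(t,cv2.COLOR_BGR2GRAY)
c=cv2.GaussianBlur(cv2.resize(g[180:225,310:355],None,fx=6,fy=6,interpolation=cv2.INTER_CUBIC),(0,0),2)
c=cv2.normalize(c,None,0,255,cv2.NORM_MINMAX)
for r0,r1 in((45,62),(63,80)):
    h=cv2.HoughCircles(c,cv2.HOUGH_GRADIENT_ALT,1.5,30,param1=60,param2=.3,minRadius=r0,maxRadius=r1)
    if h is None: print(None);continue
    for k in h[0][:3]:
        u=k[:2]/6+[310,180]-.4; print(u,ray([u],100)[0].round(1),"r mm",k[2]/6*859/383)
```

```text
[332.6  200.85] [511.    4.3 100. ] r mm 20.955475
[329.85 198.1 ] [517.1  10.5 100. ] r mm 26.1831
```

Run:
```python
from h import *
pick((509.8,4.5),78,T["tin"][2]); lift()
place("tin",7.5)
t=save("top","t3")
a=np.clip(cv2.resize(t[150:250,235:375],None,fx=5.5,fy=5.5,interpolation=cv2.INTER_CUBIC)*1.6,0,255).astype(np.uint8)
cv2.imwrite("pics/c3.png",a)
```

```text
dq (np.float64(0.6295462672888688), 0.041494425386190414)
hit False w 52.04350548901733 F 61.58533215522766 t 11.7333 p [510.5   4.5  79.1]
w lifted 51.88290738824085 12.4917
dq (np.float64(0.30164398710979495), 0.041494425386190414)
contact True [491.2 157.3   8.1] expected z 7.5
t 16.2417
```

View pics/c3.png

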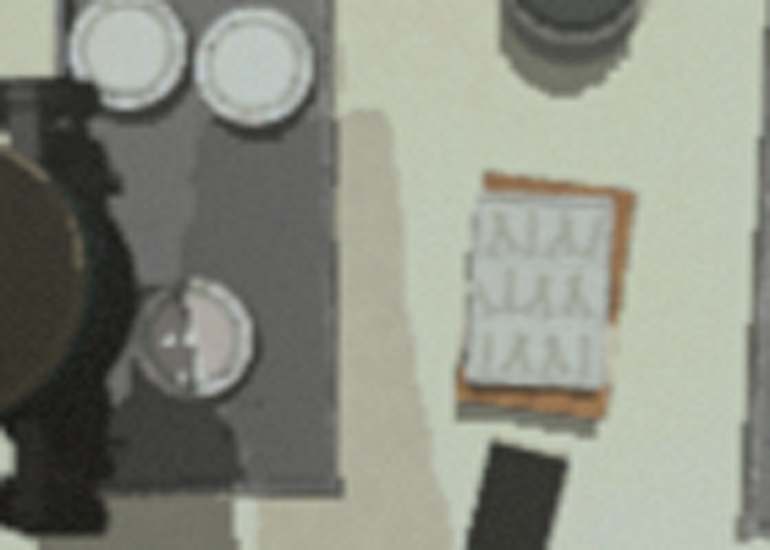

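The tin is placed at crop (195,338). The clear box is now uncovered, with corners near crop (475,195), (613,197), (606,388) and (466,384). I'll measure it with a low-saturation mask and hold the result against those corners.

Run:
```python
from h import *
t=cv2.imread("pics/t3.png"); 
s=cv2.resize(t[175:232,310:360],None,fx=4,fy=4,interpolation=cv2.INTER_CUBIC).astype(int); s=cv2.GaussianBlur(s.astype(np.float32),(0,0),3)
ch=s[:,:,1]-s[:,:,0]   # G-B: floor greenish-yellow, box neutral
m=((ch<7)&(s[:,:,1]>60)).astype(np.uint8)
m=cv2.morphologyEx(m,cv2.MORPH_OPEN,np.ones((9,9))); 
c=max(cv2.findContours(m,cv2.RETR_EXTERNAL,cv2.CHAIN_APPROX_NONE)[0],key=cv2.contourArea)
def rep(px,tag):
    W=ray(px,74)[:,:2].astype(np.float32); (cc,sz,_)=cv2.minAreaRect(W); b=cv2.boxPoints((cc,sz,_))
    e=max((b[1]-b[0],b[2]-b[1]),key=np.linalg.norm); print(tag,np.round(cc,1),np.round(sz,1),"yaw",np.degrees(np.arctan(e[1]/e[0])).round(2))
rep(c.reshape(-1,2)/4+[310,175]-.4,"mask")
h=np.array([[475,195],[613,197],[606,388],[466,384]])/5.5+[235,150]-.4; rep(h,"eye")
W=ray(h,74); print(W.round(1)); print([np.degrees(np.arctan2(*(W[i]-W[j])[[1,0]])).round(1) for i,j in((0,3),(1,2))], W.mean(0))
```

```text
mask [509.1   5.4] [59.3 79.2] yaw -1.62
eye [509.2   4. ] [58.7 81.1] yaw -1.56
[[549.3  31.7  74. ]
 [549.  -26.4  74. ]
 [468.6 -24.2  74. ]
 [469.5  34.4  74. ]]
[np.float64(-1.9), np.float64(-1.6)] [509.09418613   3.88209773  74.        ]
```

Run:
```python
from h import *
pick((509.1,4.7),57,np.radians(-1.7)+np.pi/2); 
b=bot.read_position()[2]-48
lift(); place("clearbox",3+b,np.pi/2)
t=save("top","t4")
a=np.clip(cv2.resize(t[130:270,310:450],None,fx=4.2,fy=4.2,interpolation=cv2.INTER_CUBIC)*1.6,0,255).astype(np.uint8)
cv2.imwrite("pics/c4.png",a)
```

```text
dq (np.float64(1.0067333870919728), np.float64(4.682718383100786))
hit False w 56.55648108480815 F 63.87838125228882 t 18.7667 p [509.5   4.4  57.9]
w lifted 56.3789451939873 19.6083
dq (np.float64(0.3210870759059157), 4.667796614762169)
contact True [ 474.5 -152.9   12.9] expected z 12.9
t 23.325
```

View pics/c4.png

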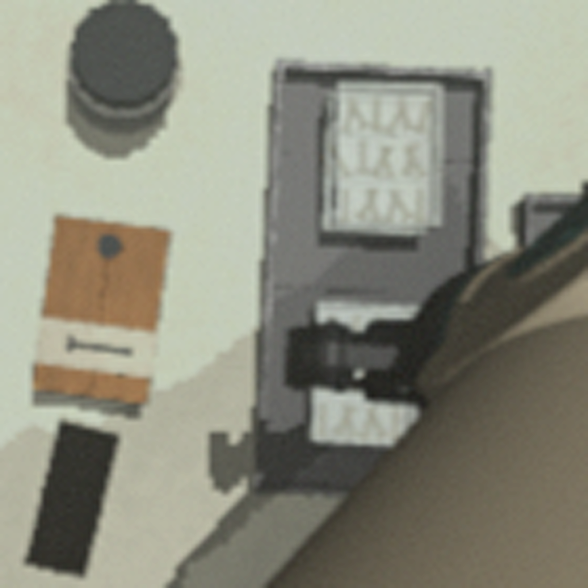

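The clear box is in its tray, still partly hidden by the gripper. The carton is fully visible, with crop corners (55,215), (170,230), (150,403) and (33,393). I'll use the convex hull of the brown mask on z=48.

Run:
```python
from h import *
t=cv2.imread("pics/t4.png")
s=cv2.resize(t[175:232,310:360],None,fx=4,fy=4,interpolation=cv2.INTER_CUBIC); hsv=cv2.cvtColor(s,cv2.COLOR_BGR2HSV)
m=((hsv[:,:,1]>90)&(hsv[:,:,0]<22)).astype(np.uint8); m=cv2.morphologyEx(m,cv2.MORPH_OPEN,np.ones((5,5)))
c=cv2.convexHull(np.vstack([k for k in cv2.findContours(m,0,cv2.CHAIN_APPROX_NONE)[0] if cv2.contourArea(k)>200]))
def rep(px,tag):
    W=ray(px,48)[:,:2].astype(np.float32); (cc,sz,_)=cv2.minAreaRect(W); b=cv2.boxPoints((cc,sz,_))
    e=max((b[1]-b[0],b[2]-b[1]),key=np.linalg.norm); print(tag,np.round(cc,1),np.round(sz,1),"yaw",np.degrees(np.arctan(e[1]/e[0])).round(2))
rep(c.reshape(-1,2)/4+[310,175]-.4,"mask")
h=np.array([[55,215],[170,230],[150,403],[33,393]])/4.2+[310,130]-.4; rep(h,"eye"); print(ray(h,48).round(1))
```

```text
mask [508.6   2.3] [63.7 99. ] yaw -6.86
eye [508.2   1.2] [ 66.2 102. ] yaw -6.26
[[562.5  28.6  48. ]
 [554.5 -36.8  48. ]
 [456.4 -26.4  48. ]
 [461.1  39.7  48. ]]
```

Run:
```python
from h import *
pick((508.5,2.0),19,np.radians(-6.7)+np.pi/2); 
b=bot.read_position()[2]
lift(); place("carton",3+b,np.pi/2)
p=[450,150,330]; bot.goto([380,-60,330],list(down(pick_phi([380,-60,330],np.pi/2))))
bot.set_joints([-1.208,0.628,0.038,1.517,-0.027,0.996,-0.02]); print(bot.read_time())
t=save("top","t5"); save("side","s5")
cv2.imwrite("pics/c5.png",np.clip(cv2.resize(t[125:290,172:500],None,fx=2.43,fy=2.43,interpolation=cv2.INTER_CUBIC)*1.8,0,255).astype(np.uint8))
```

```text
dq (np.float64(0.35269443738601747), np.float64(4.59545192050107))
hit False w 64.58829198877073 F 67.05082297325134 t 25.6667 p [509.    1.2  20. ]
w lifted 65.05736852846191 26.6583
dq (np.float64(0.723099857556575), 4.727317500110489)
contact True [ 401.9 -307.6   23. ] expected z 23.0
t 30.7917
dq (np.float64(0.9074175998317976), 4.71238898038469)
34.225
```

View pics/c5.png

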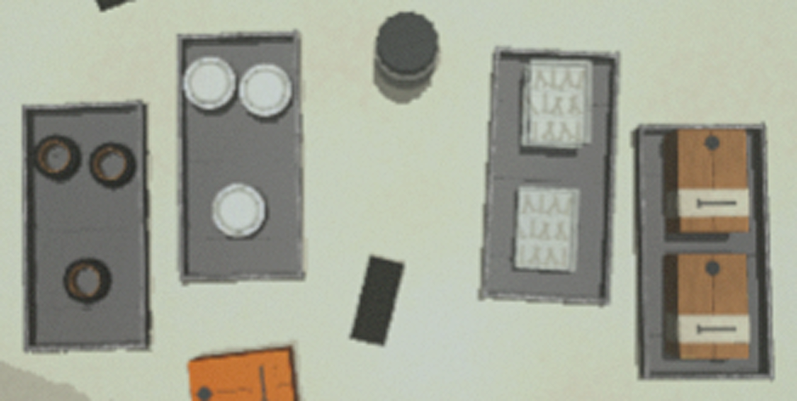

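View pics/s5.png

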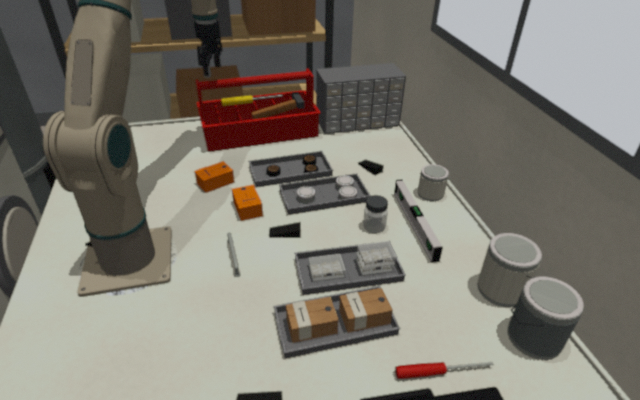

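All four pieces lie flat and centred in the empty halves: tape at crop (87,281), tin at (238,209), clear box at (546,229) and carton at (713,306), with both boxes squared to their trays. The jar and level have not moved, and the arm is clear. Handing in.

```bash
python3 -c "
from workcell import bot
print(bot.sign_off())"
```

```text
the job is handed in; nothing more can be done
None
```

The job is handed in: the tape, tin, clear box and carton were each taken from the pile in that order and lie flat in the middle of their trays' empty halves, both boxes are squared up lengthwise, and the jar and level were left where they stood; it took about 34 s of the 106 s allowed.

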